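# Load the last mill jar and raise the camera mast

### The arm

A 7-joint arm with a two-finger parallel gripper is mounted at the origin on the work surface. World frame = base frame: x ahead of the robot, y to its left, z up, the work surface at z = 0. Lengths are in m, angles in rad, forces in N, time in s.
With the tool pointing down it reaches from about 0.425 to 0.825 m from the base axis. Payload 3.6 kg.
Tool frame: the origin (TCP) lies midway between the tips of the shut fingers; the grasp point (between the pads) lies 19 mm behind it; y points along the fingers, z is the direction in which the jaws open and shut, and the axes are right-handed (so a half turn about y gives the same grasp; the last joint's range is limited). The gripper opens to 85 mm and grips with 20 to 120 N. Pads are 22 mm wide; open, the fingers measure 114 mm over their backs; the gripper's body (76 mm by 85 mm) begins 54 mm behind the grasp point. The pads swing forward as they close: fully open they stand 13 mm farther back than shut.
Start: joints at [1.137, 0.615, -0.013, 1.423, 0.008, 1.103, -0.04], TCP at [0.258, -0.597, 0.231] pointing down, gripper open.
Joint ranges: [-3.12, 3.12], [-0.3, 2.06], [-1.34, 1.32], [0.26, 2.42], [-1.36, 4.5], [0.01, 1.98], [-2.84, 2.84]. Speed limits (rad/s): [2.79, 2.79, 3.14, 3.14, 3.14, 3.14, 3.14].

### API

Orientations are given as a unit quaternion [x, y, z, w].
In Python, from bench import observe, viewer, finish_job, find_in gives the robot as it stands.
- The arm moves only by the tool apply_moves, never from a script. Its argument "commands" is a list of rows, each an object with "jaw": the finger opening in mm, from 0 to 85.4; "translation": the shift along the tool's x, y, z in mm, a list of three; "rotation": the turn, a rotation vector about the tool's x, y, z in units of 5 degrees (1.0 is 5 degrees), a list of three. A call has 1 to 20 rows; each row is the pose to reach, as a shift and turn from the pose commanded when the call began, along the tool's axes at that moment; what a row does not reach only later rows make up. A row lasts 1/8 s, in which the tool goes at most 62.5 mm and 10.7 degrees, less where a joint would pass 70% of its speed; a pose out of reach is approached as far as the arm can. A call with a gripper value outside its range is refused whole. The fingers move at their own pace and stop on an object; the grip force is fixed at half the most. Time passes only in rows, so rows that repeat a pose let the fingers close. It gives the time, the measured TCP pose, the force and the opening at its end, in the units of the state.
- observe(): the state, without advancing time (a new reading comes with each control period).
- viewer.snapshot(name): name is "scene" or "side" or "wrist"; returns the picture (420x560x3 uint8, red, green, blue); there is no depth.
- viewer.get_calibration(name): a dict with "camera_matrix" (3x3 intrinsics, pixels), "k1" (the pictures are not rectified: a ray, as slopes to the right and down, at radius r is drawn at 1 + k1 r^2 times it, then the intrinsics apply), "view" (4x4, takes a point from world to camera coordinates). Camera axes: x right, y down, z forward; pixel columns grow to the right and rows downward; lengths in m; the calibration is good to about 2 mm. A picture is of the moment at which its call begins: read the wrist's pose just before it. get_calibration takes no time and is no camera call; for the wrist camera it gives the pose at the moment of the call.
- finish_job(): hands the job in, once; it reports no verdict.
Trained networks look in the newest picture that a camera, given by its name, has taken for a name from the list of things; names that differ only in an ending like _2 or _b are one class to them, and where a whole thing is asked for, a point or a joint stands for the part that bears it (a point fixed in the world has none). Each returns a list of dicts, best first, with "confidence" (0 to 1); they miss things now and then, are a little off and sometimes report something else, mostly with a low value. They report only what shows in the picture. A call takes as long as a camera call. They do not tell look-alikes from the thing itself.
- find_in(target, camera): "point" ([column, row] in pixels, amid what is visible of it).
The state is a dict: "time_s": time; "joints": joint angles; "qd": joint speeds; "effort": joint torques, N m; "tool_pos": TCP position; "orientation": TCP orientation; "ft_force": force on the tool from outside, world axes, zero at the start; "moment": the same for the moment, N m; "gripper_width": finger opening in m.
Only numpy, scipy, OpenCV 4.12 (cv2) and the standard library are available. Lean on these libraries where they do the work, as an engineer would, in place of code of your own. Each camera call takes 0.05 s, during which the arm holds its last target.

### The job

Get the mill ready for its loading photo: stand the loose steel jar upright in the rotor's one empty cup, lowering it in rather than dropping it, and let go of it. Then pinch the head of the telescoping camera mast so that its side button is squeezed in, pull the head straight up past the first stop to the second stop where both tubes are fully out, and finish while still holding it there with the button squeezed, because it sinks if let go. Leave the other things on the bench where they are.

Things in the scene. Friction and masses are not known exactly. Their poses are not given: they have to be found in the camera images.
- jar: The loose grinding jar: an upright plain steel cylinder with a dark steel cap, 32 mm in diameter (cap 33 mm), 70 mm tall, about 0.14 kg. Origin at the centre of its underside, z up.
- mill: Low light-grey bench mill fixed to the bench, 240 x 260 mm, flat top 70 mm above the bench, two low blocks (to 95 mm) along its far edge. Origin at the centre of its underside. On it an aluminium rotor with four upright round cups: three already hold clamped jars like the loose one, which do not come out; one cup is empty.
- rotor_hub (a point): Centre of the rotor's face, 82 mm above the bench, under a white button 20 mm across and 14 mm high. The rotor disc is 176 mm across; its four cups stand 58 mm from this point, 90 degrees apart, rims 107 mm above the bench. The rotor stands at any angle and is stiff to turn (0.6 N m).
- seat (a point): Centre of the inner floor of the one empty cup, 85 mm above the bench, z up. The cup is 39 mm wide inside, 46 mm outside, and its rim is 22 mm above this point; a seated jar stands 48 mm out of it, level with its neighbours.
- mast: Telescoping camera mast fixed to the bench: round foot 90 mm across, 18 mm high, upright outer tube 26 mm across. Origin at the centre of the foot's underside, z up along the tubes. The squeeze button is on the +x side of its head; a small camera 44 mm wide (x), top 154 mm above the bench while down, juts from the head towards -y, 27 to 89 mm off the axis.
- mast_grip (a point): Centre of the mast's head, a black block 36 mm (mast x) by 26 mm (mast y) by 44 mm tall; axes as the mast's; 147 mm above the bench while down, rises with the head. The round steel button (16 mm across) is at this height and sticks out 6.5 mm from the +x face: 42.5 mm over the button. Pinch along the mast's x, from above, one finger covering the button.
- mast_button (a joint): How far the squeeze button is pushed in: 0 out, about 0.0065 flush with the head, 0.007 the most. Spring 2.5 N at rest, 6 N when in. Unless it is in by more than 0.0045 a catch keeps the head from rising more than about 3 mm from its lowest position.
- mast_head (a joint): How far the thin inner tube with the head is drawn out of the middle tube: 0 down, 0.060 fully out (first stop). Friction 0.7 N, head about 0.25 kg.
- mast_mid (a joint): How far the middle tube is drawn out of the outer tube: 0 down, 0.070 fully out. It follows when the head is pulled on past the first stop (friction 2 N); with both fully out the mast is at its second stop, the head 130 mm higher than at the start. Pulling takes about 3 to 6 N; a head that is let go sinks down again by its own weight.
- pot: squat steel pot with dark cap, 54 mm across, 45 mm tall; a bystander that stands where the jar could stand. Origin at the centre of its underside.
- beaker: clear open beaker, 70 mm across, 90 mm tall; bystander. Origin at the centre of its underside.
- spanner: flat steel spanner lying flat, 150 mm long; bystander.
- brush: hand brush lying flat, 170 mm long; bystander.
- flask: white plastic bottle with paper label, 56 mm across, 140 mm tall; bystander. Origin at the centre of its underside.
- tipbox: clear plastic box 80 x 110 x 50 mm; bystander. Origin at the centre of its underside.
Mind the look-alikes: they are no part of the job. Leave any pink look-alike of the jar alone.

How it is judged:
By the outcome, as a careful person would: the job done as asked, in the order asked, and still so for the second after the job is handed in, while the arm keeps its last pose, push and grip.
It also fails if it takes over 51 s, if anything falls off the work surface, if the arm or the gripper's body presses on something with over 40 N, if the wrist force passes 120 N, or if a joint passes its speed limit or range.

## Working session

There is one attempt and no reset: what is moved stays moved. The work goes in short steps, Python scripts to look and compute and a tool call to move; the robot and the scene stay as the last step left them, time stands still between calls to the robot, and variables do not carry over. Pictures are saved under pics/ and viewed, and the job is handed in when it is done.

Besides the shell and the picture viewer there is one more tool, called after "Request:" as a command line: name --argument value ..., lists and objects as JSON in quotes. apply_moves: Moves the arm, as the interface text tells. Its arguments: {"type":"object","properties":{"commands":{"type":"array"}},"required":["commands"]}

```bash
ls; mkdir -p pics; python3 - <<'E'
from bench import observe, viewer, find_in
import cv2, numpy as np
s=observe(); print({k:np.round(v,3).tolist() for k,v in s.items()})
for c in ["scene","side","wrist"]:
    cal=viewer.get_calibration(c); print(c,np.round(cal["camera_matrix"],1).tolist(),cal["k1"],np.round(cal["view"],4).tolist())
    im=viewer.snapshot(c); cv2.imwrite(f"pics/{c}0.png",im[:,:,::-1])
    if c!="wrist":
        for n in ["jar","mill","rotor_hub","seat","mast","mast_grip","mast_button","pot","beaker","spanner","brush","flask","tipbox"]:
            r=find_in(n,c); print(n,[(np.round(d["point"],0).tolist(),round(d["confidence"],2)) for d in r[:4]])
print(observe()["time_s"])
E
```

```text
pics
{'time_s': 0.0, 'joints': [1.137, 0.616, -0.013, 1.425, 0.008, 1.103, -0.04], 'qd': [-0.001, -0.001, -0.001, 0.001, 0.002, -0.0, -0.0], 'effort': [0.001, -46.921, 0.26, -17.103, 0.01, 0.01, -0.0], 'tool_pos': [0.257, -0.596, 0.23], 'orientation': [-0.143, 0.693, -0.692, 0.143], 'ft_force': [-0.519, 0.356, -1.13], 'moment': [-0.035, 0.017, 0.02], 'gripper_width': 0.086}
scene [[450.8, 0.0, 277.5], [0.0, 450.8, 212.0], [0.0, 0.0, 1.0]] 0.019830856957615547 [[0.733, 0.6802, -0.0099, -0.4404], [0.4094, -0.4526, -0.7922, -0.1776], [-0.5433, 0.5766, -0.6102, 1.5849], [0.0, 0.0, 0.0, 1.0]]
jar [([211.0, 244.0], 0.53), ([266.0, 189.0], 0.41)]
mill [([213.0, 256.0], 0.67), ([362.0, 213.0], 0.34), ([378.0, 183.0], 0.28)]
rotor_hub []
seat [([209.0, 241.0], 0.88)]
mast [([322.0, 181.0], 0.93), ([361.0, 215.0], 0.25)]
mast_grip [([321.0, 168.0], 0.65), ([143.0, 334.0], 0.4)]
mast_button []
pot [([265.0, 188.0], 0.5)]
beaker [([377.0, 185.0], 0.85)]
spanner [([213.0, 240.0], 0.68), ([287.0, 179.0], 0.46)]
brush [([142.0, 334.0], 0.67)]
flask [([334.0, 251.0], 0.58)]
tipbox [([359.0, 212.0], 
[... 284 characters left out ...]
([309.0, 180.0], 0.79), ([189.0, 288.0], 0.46)]
rotor_hub [([318.0, 172.0], 0.95), ([187.0, 343.0], 0.19)]
seat [([315.0, 168.0], 0.58)]
mast [([250.0, 300.0], 0.65)]
mast_grip [([251.0, 271.0], 0.63)]
mast_button []
pot [([326.0, 294.0], 0.7)]
beaker [([185.0, 344.0], 0.83), ([318.0, 168.0], 0.39), ([254.0, 302.0], 0.35)]
spanner [([324.0, 337.0], 0.72), ([326.0, 294.0], 0.53)]
brush [([185.0, 342.0], 0.34)]
flask [([205.0, 210.0], 0.91)]
tipbox [([190.0, 285.0], 0.62)]
wrist [[344.7, 0.0, 275.3], [0.0, 344.7, 202.7], [0.0, 0.0, 1.0]] -0.06116935287830847 [[0.3972, -0.9177, -0.0004, -0.6487], [-0.8674, -0.3755, 0.3265, -0.044], [-0.2998, -0.1294, -0.9452, 0.3815], [0.0, 0.0, 0.0, 1.0]]
1.45
```

View pics/scene0.png

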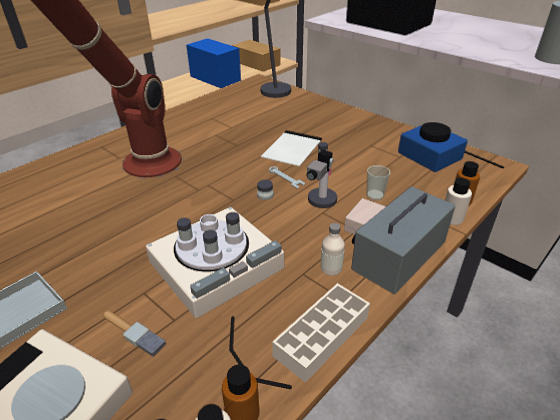

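View pics/side0.png

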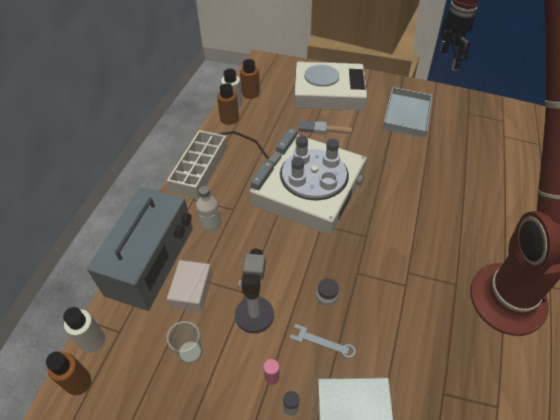

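View pics/wrist0.png

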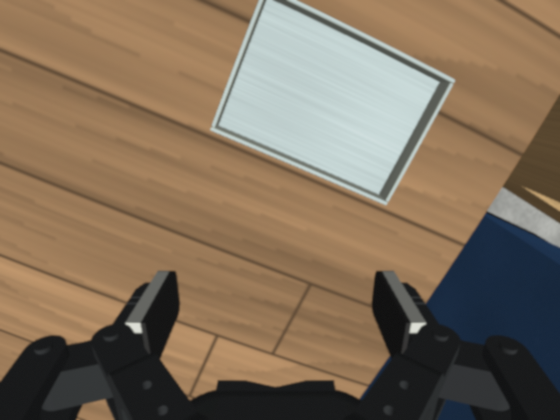

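```bash
cat > h.py <<'E'
import numpy as np, cv2
from scipy.spatial.transform import Rotation as R
from bench import viewer
def proj(cal,P):
    P=np.atleast_2d(P); V=np.array(cal["view"]); K=np.array(cal["camera_matrix"])
    c=P@V[:3,:3].T+V[:3,3]; s=c[:,:2]/c[:,2:]; r2=(s**2).sum(1,keepdims=True)
    s=s*(1+cal["k1"]*r2); return s*[K[0,0],K[1,1]]+K[:2,2]
def ray(cal,uv):
    K=np.array(cal["camera_matrix"]); V=np.array(cal["view"])
    d=(np.array(uv,float)-K[:2,2])/[K[0,0],K[1,1]]; s=d.copy()
    for _ in range(30): s=d/(1+cal["k1"]*(s@s))
    return -V[:3,:3].T@V[:3,3], V[:3,:3].T@np.r_[s,1]
def onz(cal,uv,z):
    o,d=ray(cal,uv); return o+d*(z-o[2])/d[2]
def tri(obs):
    A=np.zeros((3,3));b=np.zeros(3)
    for cal,uv in obs:
        o,d=ray(cal,uv); d/=np.linalg.norm(d); M=np.eye(3)-np.outer(d,d); A+=M;b+=M@o
    return np.linalg.solve(A,b)
def crop(src,dst,x0,y0,x1,y1,f):
    im=cv2.imread(src)[y0:y1,x0:x1]; cv2.imwrite(dst,cv2.resize(im,None,fx=f,fy=f,interpolation=cv2.INTER_CUBIC))
E
python3 - <<'E'
from h import *
crop("pics/scene0.png","pics/s0a.png",230,130,400,260,4)
crop("pics/side0.png","pics/d0a.png",220,235,370,420,3)
crop("pics/side0.png","pics/d0b.png",240,120,380,230,5)
crop("pics/scene0.png","pics/s0b.png",140,200,290,300,5)
E
```

```text
(no output)
```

View pics/s0a.png

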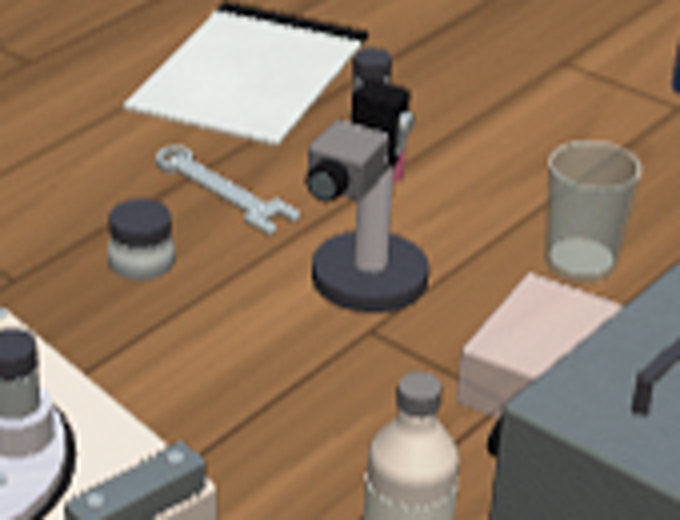

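View pics/d0a.png

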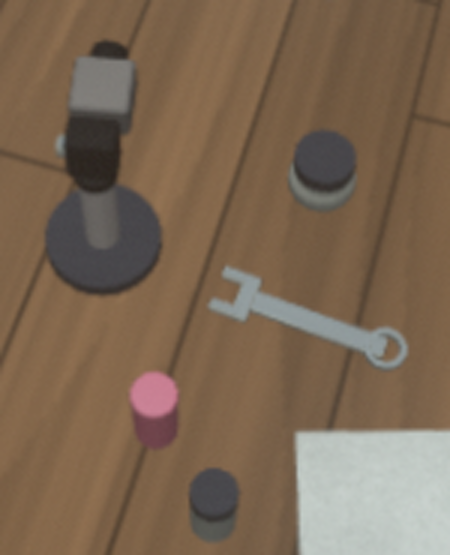

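View pics/d0b.png

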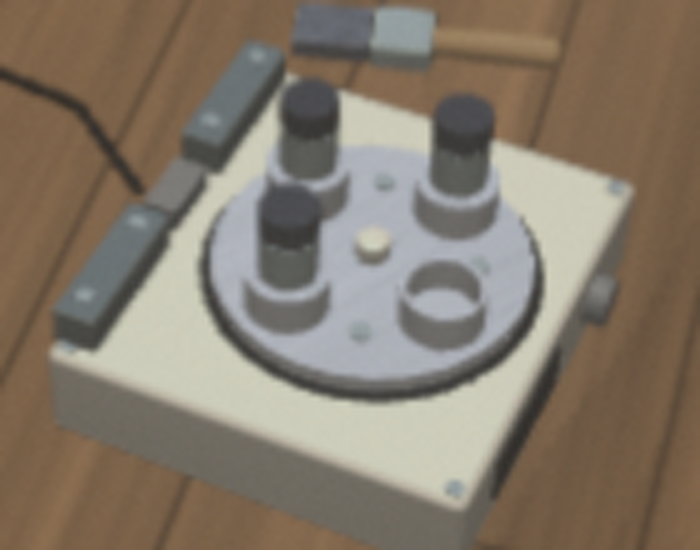

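View pics/s0b.png

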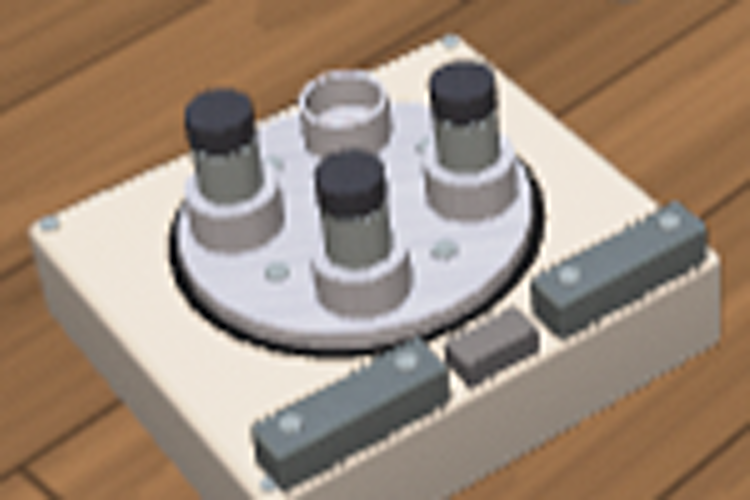

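```bash
python3 - <<'E'
from h import *
S=viewer.get_calibration("scene");D=viewer.get_calibration("side")
sc=lambda x,y,x0,y0,f:(x/f+x0,y/f+y0)
a=lambda x,y:sc(x,y,230,130,4); d=lambda x,y:sc(x,y,220,235,3); b=lambda x,y:sc(x,y,240,120,5); e=lambda x,y:sc(x,y,140,200,5)
p=lambda n,v:print(n,np.round(v,4))
p("jar side top",onz(D,d(213,488),.07)); p("jar scene",onz(S,a(373,60),.07)); p("pink side",onz(D,d(155,391),.07))
p("rim side",onz(D,b(443,288),.107)); p("rim sc",onz(S,e(345,96),.107))
p("hub side",onz(D,b(374,242),.093))
for n,q in [("j1",(309,101)),("j2",(463,115)),("j3",(289,205))]: p(n,onz(D,b(*q),.134))
for n,q in [("j1",(219,110)),("j2",(350,172)),("j3",(463,80))]: p(n,onz(S,e(*q),.134))
p("foot side",onz(D,d(104,233),.018)); p("foot sc",onz(S,a(371,264),.018))
p("button tri",tri([(D,d(62,145)),(S,a(406,122))]))
p("button side",onz(D,d(62,145),.147)); p("button sc",onz(S,a(406,122),.147))
p("head top side",onz(D,d(93,140),.169))
# mast camera top
for q in [(77,58),(134,60),(125,103),(75,100)]: p("cam",onz(D,d(*q),.154))
p("pot",onz(D,d(325,160),.045)); p("sp",onz(D,d(240,295),.004)); p("sp2",onz(D,d(385,347),.004))
p("beaker",onz(D,(184,337),.09)); p("tipbox",onz(D,(190,279),.05));p("flask",onz(D,(205,193),.14))
E
```

```text
jar side top [0.4397 0.3979 0.07  ]
jar scene [0.4495 0.3914 0.07  ]
pink side [0.4963 0.3463 0.07  ]
rim side [ 0.5062 -0.1571  0.107 ]
rim sc [ 0.5109 -0.1584  0.107 ]
hub side [ 0.5518 -0.1921  0.093 ]
j1 [ 0.6042 -0.2457  0.134 ]
j2 [ 0.5219 -0.2596  0.134 ]
j3 [ 0.5924 -0.1657  0.134 ]
j1 [ 0.5019 -0.227   0.134 ]
j2 [ 0.585  -0.2145  0.134 ]
j3 [ 0.5727 -0.131   0.134 ]
foot side [0.5799 0.221  0.018 ]
foot sc [0.589  0.2167 0.018 ]
button tri [0.6035 0.2256 0.146 ]
button side [0.602  0.2253 0.147 ]
button sc [0.6058 0.225  0.147 ]
head top side [0.5773 0.2267 0.169 ]
cam [0.615  0.1586 0.154 ]
cam [0.5755 0.1479 0.154 ]
cam [0.5699 0.1839 0.154 ]
cam [0.6041 0.1922 0.154 ]
pot [0.4327 0.1242 0.045 ]
sp [0.4679 0.2328 0.004 ]
sp2 [0.3539 0.2415 0.004 ]
beaker [0.685  0.3521 0.09  ]
tipbox [0.7465 0.2004 0.05  ]
flask [0.7762 0.012  0.14  ]
```

```bash
cat >> h.py <<'E'
from bench import observe
def plan(targets,axisdeg=None):
    """targets: list of (x,y,z,jawyaw_deg) ; prints tool-frame shift mm and rot units"""
    s=observe(); R0=R.from_quat(s["orientation"]).as_matrix(); p0=np.array(s["tool_pos"])
    for x,y,z,yaw in targets:
        c=[]
        for yy in (yaw,yaw+180):
            zz=np.array([np.cos(np.radians(yy)),np.sin(np.radians(yy)),0]); ydir=np.array([0,0,-1.])
            Rt=np.column_stack([np.cross(ydir,zz),ydir,zz])
            c.append(R.from_matrix(R0.T@Rt).as_rotvec()*180/np.pi/5)
        c.sort(key=np.linalg.norm)
        print("target",x,y,z,yaw,"T",np.round(R0.T@(np.array([x,y,z])-p0)*1000,1),"Rot",np.round(c[0],2),"alt",np.round(c[1],2))
def jawyaw():
    s=observe(); z=R.from_quat(s["orientation"]).as_matrix()[:,2]; return np.degrees(np.arctan2(z[1],z[0]))
E
python3 - <<'E'
from h import *
s=observe(); Rm=R.from_quat(s["orientation"]).as_matrix(); print(np.round(Rm,3)); print(jawyaw(),s["joints"])
W=viewer.get_calibration("wrist"); o,d=ray(W,(280,210))
print("cam in tool",Rm.T@(o-s["tool_pos"]),"axis tool",Rm.T@d)
plan([(0.46,-0.2,0.25,jawyaw())])
E
```

```text
[[-0.918  0.     0.397]
 [-0.397  0.    -0.918]
 [-0.    -1.    -0.   ]]
-66.62862216045843 [ 1.13648392  0.61489165 -0.01263156  1.42344523  0.00809128  1.10343126
 -0.04036938]
cam in tool [-0.0833386  -0.14345384 -0.00116982] axis tool [0.34654891 0.9382704  0.01351994]
target 0.46 -0.2 0.25 -66.62862216045843 T [-342.9  -18.7 -283.9] Rot [ 0. -0. -0.] alt [ 0. 36.  0.]
```

```bash
python3 - <<'E'
from h import *
plan([(0.505,-0.158,0.25,-38),(0.38,-0.38,0.25,-50)])
E
```

```text
target 0.505 -0.158 0.25 -38 T [-400.9  -18.7 -304.6] Rot [ 0.   -5.73 -0.  ] alt [ 0.   30.27  0.  ]
target 0.38 -0.38 0.25 -50 T [-198.1  -18.7 -150.4] Rot [ 0.   -3.33 -0.  ] alt [ 0.   32.67  0.  ]
```

Request:
apply_moves --commands '[{"jaw":85,"translation":[-400,-19,-305],"rotation":[0,-5.73,0]},{"jaw":85,"translation":[-400,-19,-305],"rotation":[0,-5.73,0]},{"jaw":85,"translation":[-400,-19,-305],"rotation":[0,-5.73,0]},{"jaw":85,"translation":[-400,-19,-305],"rotation":[0,-5.73,0]},{"jaw":85,"translation":[-400,-19,-305],"rotation":[0,-5.73,0]},{"jaw":85,"translation":[-400,-19,-305],"rotation":[0,-5.73,0]},{"jaw":85,"translation":[-400,-19,-305],"rotation":[0,-5.73,0]},{"jaw":85,"translation":[-400,-19,-305],"rotation":[0,-5.73,0]},{"jaw":85,"translation":[-400,-19,-305],"rotation":[0,-5.73,0]},{"jaw":85,"translation":[-400,-19,-305],"rotation":[0,-5.73,0]},{"jaw":85,"translation":[-400,-19,-305],"rotation":[0,-5.73,0]}]'

```text
time_s: 2.82
tool_pos: [0.503, -0.1603, 0.2502]
orientation: [0.309, -0.636, 0.636, -0.308]
ft_force: [-0.6, -0.2, -0.1]
gripper_width: 0.0852
```

```bash
python3 - <<'E'
from h import *
from bench import find_in
W=viewer.get_calibration("wrist"); im=viewer.snapshot("wrist"); cv2.imwrite("pics/w1.png",im[:,:,::-1]); np.save("w1.npy",W,allow_pickle=True)
for n in ["seat","rotor_hub"]: print(n,find_in(n,"wrist")[:3])
s=observe(); print(s["time_s"],s["tool_pos"],jawyaw(),s["joints"],s["ft_force"])
print(W["view"])
E
```

```text
seat [{'point': [344.0, 168.1], 'confidence': 0.81}]
rotor_hub [{'point': [345.7, 172.5], 'confidence': 0.6}]
2.975 [ 0.50335413 -0.15970199  0.2502813 ] -38.16412753631335 [ 0.4187778   0.41344597 -0.22151888  1.74385033  0.10598268  0.99612114
 -0.50847966] [ 0.57897002 -0.41874342 -0.0980534 ]
[[ 7.86204093e-01 -6.17966784e-01 -4.21900236e-04 -4.93004757e-01]
 [-5.83729691e-01 -7.42869927e-01  3.27725371e-01  1.25186487e-01]
 [-2.02836811e-01 -2.57412752e-01 -9.44772937e-01  4.60164376e-01]
 [ 0.00000000e+00  0.00000000e+00  0.00000000e+00  1.00000000e+00]]
```

View pics/w1.png

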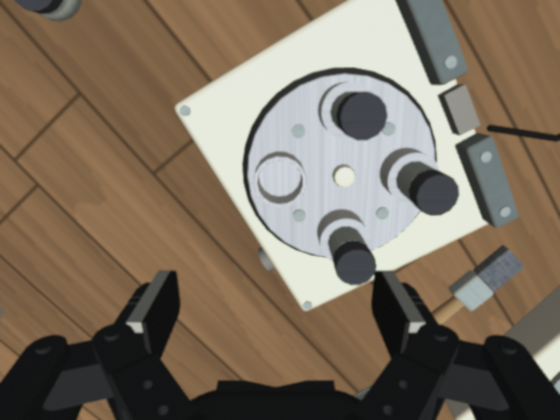

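```bash
python3 - <<'E'
from h import *
W=viewer.get_calibration("wrist")
crop("pics/w1.png","pics/w1a.png",220,50,470,300,3)
print(proj(W,[[0.503,-0.16,0.107],[0.508,-0.158,0.107],[0.508,-0.158,0.085],[0.552,-.192,.096]]))
print(onz(W,(279,178),.107),onz(W,(344,177),.096))
E
```

```text
[[276.98915953 186.77043953]
 [280.12836261 181.58035749]
 [279.82425451 175.16702994]
 [342.18428546 177.87142359]]
[ 0.50919469 -0.15488539  0.107     ] [ 0.55374041 -0.19234015  0.096     ]
```

View pics/w1a.png

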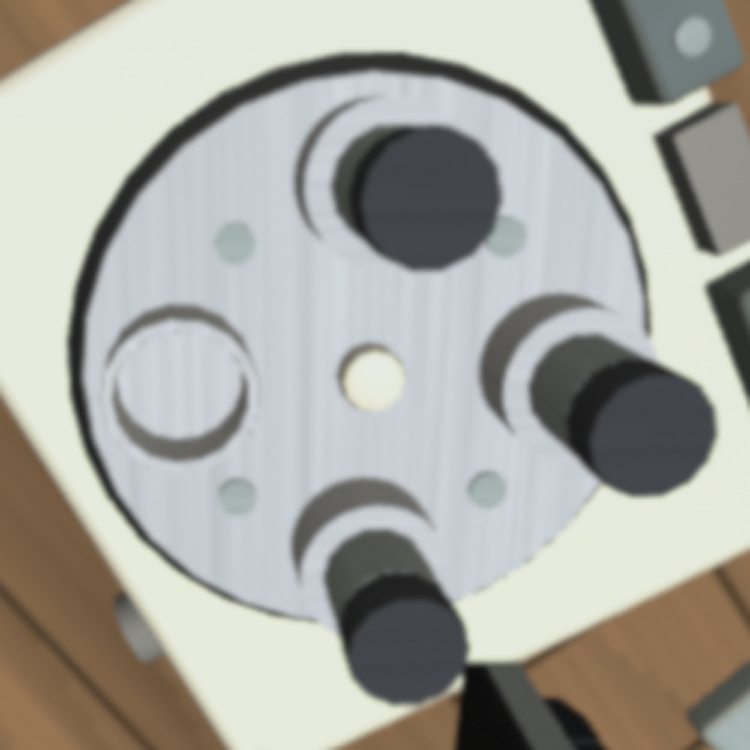

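```bash
python3 - <<'E'
from h import *
W=viewer.get_calibration("wrist")
g=lambda x,y:(x/3+220,y/3+50)
caps=[onz(W,g(*q),.155)[:2] for q in [(430,198),(645,432),(408,648)]]
print(caps); print("cup",onz(W,g(181,395),.107))
h=(caps[0]+caps[2])/2; print("hub",h, "opp seat",2*h-caps[1], np.linalg.norm(caps[0]-h),np.linalg.norm(caps[1]-h))
print("hub btn",onz(W,g(374,381),.096),"disc",onz(W,g(363,340),.082))
plan([(0.42,0.32,.25,46),(0.445,0.0,.25,0),(0.445,0.395,.25,46)])
E
```

```text
[array([ 0.58857307, -0.14543896]), array([ 0.5997495 , -0.22475691]), array([ 0.5205177 , -0.23818056])]
cup [ 0.50809165 -0.15816992  0.107     ]
hub [ 0.55454539 -0.19180976] opp seat [ 0.50934128 -0.15886261] 0.0575163850800038 0.055936803772686276
hub btn [ 0.5542117  -0.19270854  0.096     ] disc [ 0.55892214 -0.18456557  0.082     ]
target 0.42 0.32 0.25 46 T [-3.257e+02  1.000e-01 -3.620e+02] Rot [ 0.000e+00 -1.683e+01  1.000e-02] alt [-1.000e-02  1.917e+01  0.000e+00]
target 0.445 0.0 0.25 0 T [ -89.5    0.2 -144.6] Rot [ 0.   -7.63  0.01] alt [-1.000e-02  2.837e+01  0.000e+00]
target 0.445 0.395 0.25 46 T [-400.1    0.  -388.6] Rot [ 0.000e+00 -1.683e+01  1.000e-02] alt [-1.000e-02  1.917e+01  0.000e+00]
```

Request:
apply_moves --commands '[{"jaw":85,"translation":[-90,0,-145],"rotation":[0,-6.4,0]},{"jaw":85,"translation":[-90,0,-145],"rotation":[0,-6.4,0]},{"jaw":85,"translation":[-400,0,-389],"rotation":[0,-16.83,0]},{"jaw":85,"translation":[-400,0,-389],"rotation":[0,-16.83,0]},{"jaw":85,"translation":[-400,0,-389],"rotation":[0,-16.83,0]},{"jaw":85,"translation":[-400,0,-389],"rotation":[0,-16.83,0]},{"jaw":85,"translation":[-400,0,-389],"rotation":[0,-16.83,0]},{"jaw":85,"translation":[-400,0,-389],"rotation":[0,-16.83,0]},{"jaw":85,"translation":[-400,0,-389],"rotation":[0,-16.83,0]},{"jaw":85,"translation":[-400,0,-389],"rotation":[0,-16.83,0]},{"jaw":85,"translation":[-400,0,-389],"rotation":[0,-16.83,0]},{"jaw":85,"translation":[-400,0,-389],"rotation":[0,-16.83,0]}]'

```text
time_s: 4.47
tool_pos: [0.4449, 0.3943, 0.2503]
orientation: [0.656, -0.265, 0.266, -0.655]
ft_force: [0.2, -0.2, 0.5]
gripper_width: 0.0851
```

```bash
python3 - <<'E'
from h import *
from bench import find_in
W=viewer.get_calibration("wrist"); im=viewer.snapshot("wrist"); cv2.imwrite("pics/w2.png",im[:,:,::-1])
for n in ["jar"]: 
  for r in find_in(n,"wrist")[:3]: print(n,r, onz(W,r["point"],.05))
s=observe(); print(s["time_s"],s["tool_pos"],jawyaw(),s["joints"],s["ft_force"])
E
```

```text
jar {'point': [277.9, 234.9], 'confidence': 0.89} [0.49716013 0.34706236 0.05      ]
jar {'point': [274.1, 164.2], 'confidence': 0.59} [0.43784048 0.39873223 0.05      ]
4.575 [0.44467451 0.39477514 0.2504934 ] 45.987644900302165 [-0.37205464  0.58051174 -0.65354947  1.55183199  0.37730698  1.13837194
 -0.30366785] [ 0.29241753 -0.69876641  1.11834876]
```

View pics/w2.png

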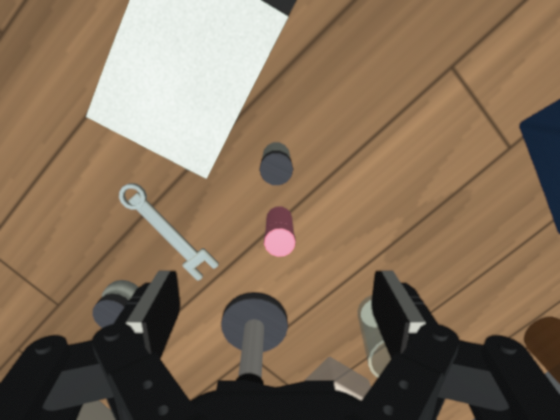

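```bash
python3 - <<'E'
from h import *
crop("pics/w2.png","pics/w2a.png",250,130,310,260,5)
W=viewer.get_calibration("wrist")
print(onz(W,(277,167),.07),onz(W,(276,150),.0))
E
```

```text
[0.4383543  0.40261871 0.07      ] [0.43515054 0.40451793 0.        ]
```

View pics/w2a.png

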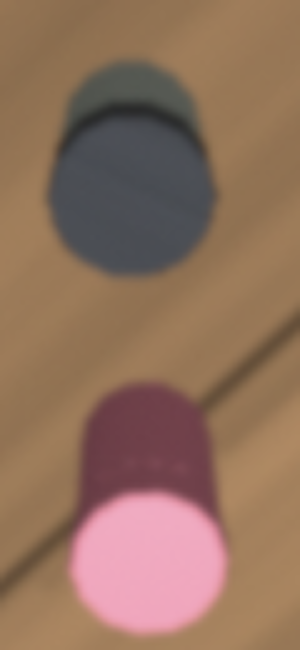

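```bash
python3 - <<'E'
from h import *
W=viewer.get_calibration("wrist")
j=onz(W,(276.4,169),.07); print(j, onz(W,(250+150/5,130+562/5),.07))
plan([(j[0],j[1],.11,46),(j[0],j[1],.034,46)])
E
```

```text
[0.43937177 0.4008389  0.07      ] [0.49802369 0.34953482 0.07      ]
target 0.4393717714446043 0.40083890110467635 0.11 46 T [ -8.2 140.5   0.7] Rot [ 0.   -0.    0.01] alt [-2.0e-02  3.6e+01  0.0e+00]
target 0.4393717714446043 0.40083890110467635 0.034 46 T [ -8.3 216.5   0.7] Rot [ 0.   -0.    0.01] alt [-2.0e-02  3.6e+01  0.0e+00]
```

Request:
apply_moves --commands '[{"jaw":85,"translation":[-8,60,0.7],"rotation":[0,0,0]},{"jaw":85,"translation":[-8,120,0.7],"rotation":[0,0,0]},{"jaw":85,"translation":[-8,175,0.7],"rotation":[0,0,0]},{"jaw":85,"translation":[-8,205,0.7],"rotation":[0,0,0]},{"jaw":85,"translation":[-8,222,0.7],"rotation":[0,0,0]},{"jaw":85,"translation":[-8,222,0.7],"rotation":[0,0,0]}]'

```text
time_s: 5.32
tool_pos: [0.4385, 0.402, 0.028]
orientation: [0.656, -0.264, 0.264, -0.656]
ft_force: [-0.5, 0.8, 0.7]
gripper_width: 0.0847
```

```bash
python3 - <<'E'
from h import *
W=viewer.get_calibration("wrist"); im=viewer.snapshot("wrist"); cv2.imwrite("pics/w3.png",im[:,:,::-1])
s=observe(); print(s["time_s"],s["tool_pos"],jawyaw(),s["ft_force"])
print(proj(W,[np.array(s["tool_pos"])*[1,1,0]+[0,0,.07]]))
E
```

```text
5.375 [0.43890174 0.40292525 0.02911064] 46.12473187666629 [-0.01143053 -0.00801407 -0.21954785]
[[278.52118396 334.10350048]]
```

View pics/w3.png

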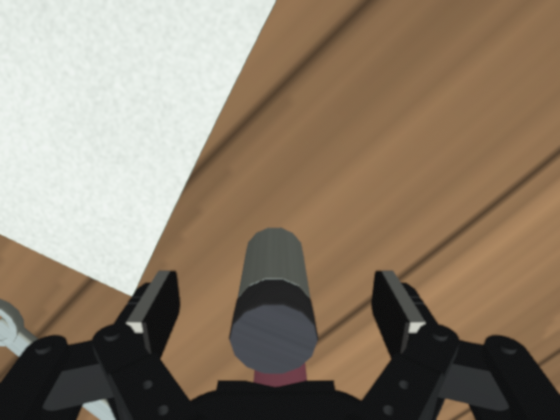

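Request:
apply_moves --commands '[{"jaw":85,"translation":[2,0,-1.5],"rotation":[0,0,0]},{"jaw":32,"translation":[2,0,-1.5],"rotation":[0,0,0]},{"jaw":25,"translation":[2,0,-1.5],"rotation":[0,0,0]},{"jaw":25,"translation":[2,0,-1.5],"rotation":[0,0,0]},{"jaw":25,"translation":[2,0,-1.5],"rotation":[0,0,0]},{"jaw":25,"translation":[2,0,-1.5],"rotation":[0,0,0]},{"jaw":25,"translation":[2,0,-1.5],"rotation":[0,0,0]},{"jaw":25,"translation":[2,0,-1.5],"rotation":[0,0,0]}]'

```text
time_s: 6.38
tool_pos: [0.4389, 0.4005, 0.0288]
orientation: [-0.656, 0.264, -0.264, 0.656]
ft_force: [0.1, -1.5, 5.6]
gripper_width: 0.0317
```

```bash
python3 - <<'E'
from h import *
W=viewer.get_calibration("wrist"); im=viewer.snapshot("wrist"); cv2.imwrite("pics/w4.png",im[:,:,::-1])
s=observe(); print(s["time_s"],s["tool_pos"],jawyaw(),s["ft_force"],s["gripper_width"])
print(proj(W,[np.array(s["tool_pos"])*[1,1,0]+[0,0,.07]]))
E
```

```text
6.425 [0.4388787  0.40049602 0.02884595] 46.16665523584001 [-0.01921618 -1.12770049  4.73675231] 0.03172387656706403
[[276.12076951 333.30658135]]
```

View pics/w4.png

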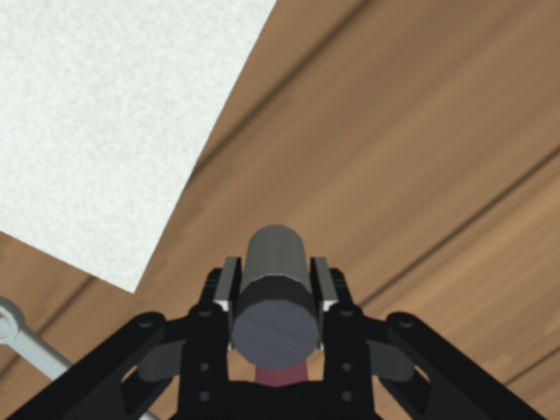

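```bash
python3 - <<'E'
from h import *
plan([(.44,.40,.255,46),(0.46,0.1,.255,0),(.509,-.158,.255,-38)])
E
```

```text
target 0.44 0.4 0.255 46 T [   1.2 -226.2    0.6] Rot [-0.01  0.03  0.  ] alt [ 0.000e+00 -3.597e+01  1.000e-02]
target 0.46 0.1 0.255 0 T [ 223.4 -226.3 -202. ] Rot [-0.01  9.23 -0.  ] alt [-0.000e+00 -2.677e+01  1.000e-02]
target 0.509 -0.158 0.255 -38 T [ 437.4 -226.4 -354.1] Rot [-1.000e-02  1.683e+01 -1.000e-02] alt [-1.000e-02 -1.917e+01  1.000e-02]
```

Request:
apply_moves --commands '[{"jaw":25,"translation":[0,-20,0],"rotation":[0,0,0]},{"jaw":25,"translation":[0,-70,0],"rotation":[0,0,0]},{"jaw":25,"translation":[0,-125,0],"rotation":[0,0,0]},{"jaw":25,"translation":[0,-180,0],"rotation":[0,0,0]},{"jaw":25,"translation":[0,-226,0],"rotation":[0,0,0]},{"jaw":25,"translation":[20,-226,-18],"rotation":[0,0.8,0]},{"jaw":25,"translation":[58,-226,-52],"rotation":[0,2.4,0]},{"jaw":25,"translation":[98,-226,-88],"rotation":[0,4.0,0]},{"jaw":25,"translation":[138,-226,-125],"rotation":[0,5.7,0]},{"jaw":25,"translation":[180,-226,-163],"rotation":[0,7.4,0]},{"jaw":25,"translation":[223,-226,-202],"rotation":[0,9.2,0]},{"jaw":25,"translation":[266,-226,-232],"rotation":[0,10.8,0]},{"jaw":25,"translation":[309,-226,-263],"rotation":[0,12.4,0]},{"jaw":25,"translation":[352,-226,-293],"rotation":[0,14.0,0]},{"jaw":25,"translation":[395,-226,-324],"rotation":[0,15.4,0]},{"jaw":25,"translation":[425,-226,-345],"rotation":[0,16.4,0]},{"jaw":25,"translation":[437.4,-226,-354],"rotation":[0,16.83,0]},{"jaw":25,"translation":[437.4,-226,-354],"rotation":[0,16.83,0]}]'

```text
time_s: 8.68
tool_pos: [0.5087, -0.1577, 0.2543]
orientation: [-0.31, 0.636, -0.635, 0.31]
ft_force: [-0.2, 0.4, -1.9]
gripper_width: 0.0314
```

```bash
python3 - <<'E'
from h import *
W=viewer.get_calibration("wrist"); im=viewer.snapshot("wrist"); cv2.imwrite("pics/w5.png",im[:,:,::-1])
cv2.imwrite("pics/d5.png",viewer.snapshot("side")[:,:,::-1])
s=observe(); print(s["time_s"],s["tool_pos"],jawyaw(),s["ft_force"],s["gripper_width"])
print(proj(W,[np.array(s["tool_pos"])+[0,0,.042],np.array(s["tool_pos"])-[0,0,.028],[.5085,-.1585,.107]]))
crop("pics/d5.png","pics/d5a.png",240,80,400,230,4)
plan([(.509,-.158,.2,-38)])
E
```

```text
8.775 [ 0.50893817 -0.15545056  0.25439317] -37.7488775243554 [-0.48362682  0.52765178 -2.01453095] 0.03164733961201356
[[275.76144643 326.9791819 ]
 [275.80348653 242.36606162]
 [277.57208982 186.01370567]]
target 0.509 -0.158 0.2 -38 T [ 2.1 54.4  1.7] Rot [ 0.02  0.05 -0.02] alt [-3.000e-02 -3.595e+01 -3.000e-02]
```

View pics/w5.png

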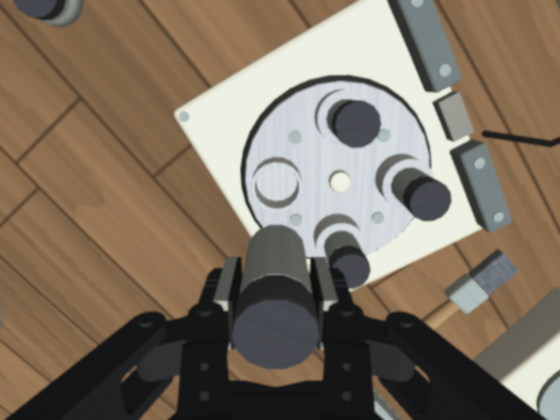

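View pics/d5a.png

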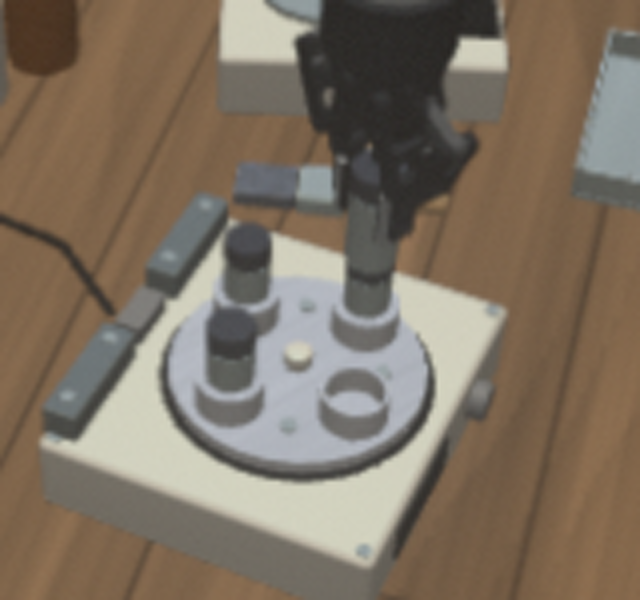

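```bash
python3 - <<'E'
from h import *
crop("pics/w5.png","pics/w5a.png",215,140,335,380,3)
W=viewer.get_calibration("wrist")
print(onz(W,(276,335),.296), onz(W,(277.5,185),.107))
E
```

```text
[ 0.50673801 -0.15643666  0.296     ] [ 0.50922919 -0.1553237   0.107     ]
```

View pics/w5a.png

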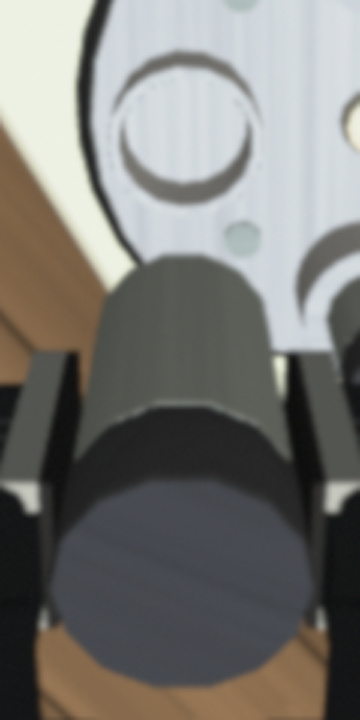

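```bash
python3 - <<'E'
from h import *
W=viewer.get_calibration("wrist")
print("cup",onz(W,(277,186.3),.107)); 
c=onz(W,(275.7,334.3),.296); print("cap",c)
t=np.linspace(0,2*np.pi,400)
for z,r in((.296,.0165),(.226,.016)):
  P=np.c_[c[0]+r*np.cos(t),c[1]+r*np.sin(t),0*t+z]; q=proj(W,P); print(z,q.min(0),q.max(0))
P=np.c_[.5085+.023*np.cos(t),-.1585+.023*np.sin(t),0*t+.107]; q=proj(W,P); print(q.min(0),q.max(0))
b=onz(W,(277.3,225),.226); print("arc top",b, "cam->ctr", )
Rm=W["view"][:3,:3] if not isinstance(W["view"],list) else np.array(W["view"])[:3,:3]
xt=np.array([np.sin(np.radians(-38)),-np.cos(np.radians(-38))]); print("bottom ctr",b[:2]+.016*xt)
E
```

```text
cup [ 0.50815767 -0.15599543  0.107     ]
cap [ 0.50684498 -0.15611958  0.296     ]
0.296 [230.34826043 295.83119158] [321.0728517  369.03401282]
0.226 [246.89653341 221.28753159] [304.75363443 273.43885246]
[252.90840952 162.55277586] [305.18813493 212.71183166]
arc top [ 0.51593862 -0.14565422  0.226     ] cam->ctr
bottom ctr [ 0.50608804 -0.15826239]
```

Request:
apply_moves --commands '[{"jaw":25,"translation":[-2.5,30,0.5],"rotation":[0,0,0]},{"jaw":25,"translation":[-2.5,75,0.5],"rotation":[0,0,0]},{"jaw":25,"translation":[-2.5,100,0.5],"rotation":[0,0,0]},{"jaw":25,"translation":[-2.5,109,0.5],"rotation":[0,0,0]},{"jaw":25,"translation":[-2.5,109,0.5],"rotation":[0,0,0]}]'

```text
time_s: 9.4
tool_pos: [0.5113, -0.1551, 0.1456]
orientation: [-0.311, 0.635, -0.635, 0.311]
ft_force: [0.4, 0.7, -1.0]
gripper_width: 0.0315
```

```bash
python3 - <<'E'
from h import *
W=viewer.get_calibration("wrist"); im=viewer.snapshot("wrist"); cv2.imwrite("pics/w6.png",im[:,:,::-1])
cv2.imwrite("pics/d6.png",viewer.snapshot("side")[:,:,::-1])
cv2.imwrite("pics/s6.png",viewer.snapshot("scene")[:,:,::-1])
s=observe(); print(s["time_s"],s["tool_pos"],jawyaw(),s["ft_force"],s["gripper_width"])
crop("pics/d6.png","pics/d6a.png",270,90,370,210,5)
crop("pics/s6.png","pics/s6a.png",150,160,270,280,5)
crop("pics/w6.png","pics/w6a.png",190,140,350,380,3)
E
```

```text
9.55 [ 0.51201137 -0.15620418  0.14667572] -37.94789705383856 [-0.56576623 -0.00271837 -1.33398568] 0.031361193917808214
```

View pics/w6a.png

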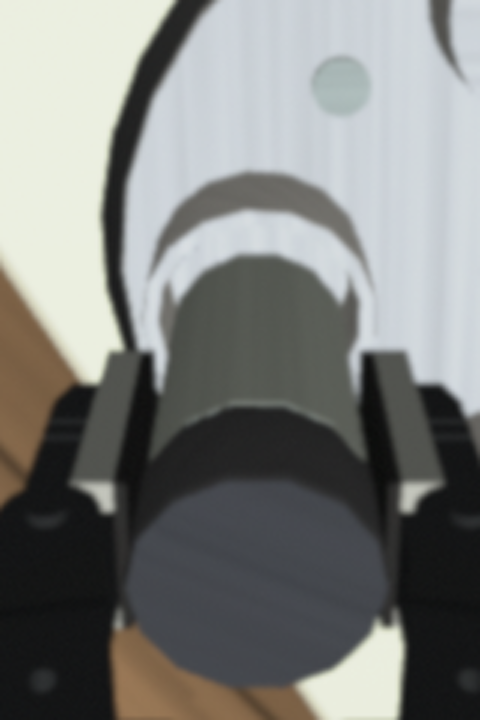

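View pics/d6a.png

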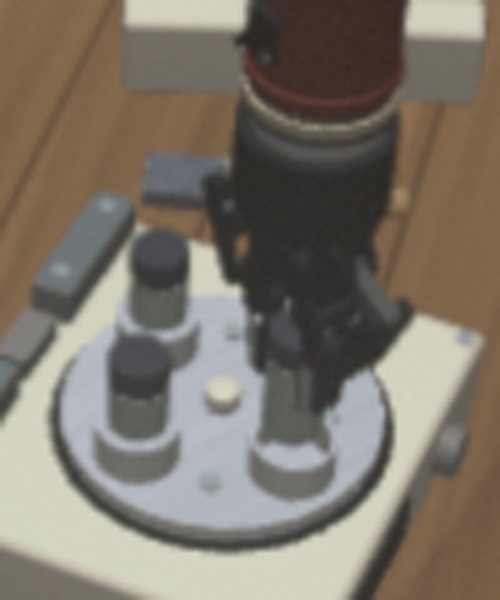

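View pics/s6a.png

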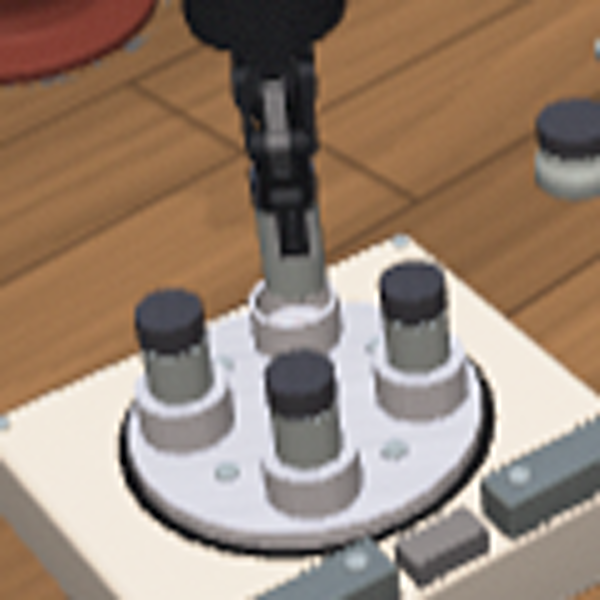

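```bash
python3 - <<'E'
from h import *
W=viewer.get_calibration("wrist")
xt=np.array([np.sin(np.radians(-38)),-np.cos(np.radians(-38)),0]); zt=np.array([np.cos(np.radians(-38)),np.sin(np.radians(-38)),0])
r=onz(W,(276.7,209.7),.107)+.023*xt; print("rim",r)
for z in (.112,.115,.118):
  j=onz(W,(276.7,224.),z)+.016*xt; print(z,j,"cup-jar x,z tool mm",(r-j)@xt*1e3,(r-j)@zt*1e3)
t=np.linspace(0,2*np.pi,400)
for c in ([.5085,-.1585],r[:2]):
  for rr in (.023,.0195):
    q=proj(W,np.c_[c[0]+rr*np.cos(t),c[1]+rr*np.sin(t),0*t+.107]); q=(q-[190,140])*3; print(q.min(0),q.max(0))
for z in (.112,.115,.118):
  j=onz(W,(276.7,224.),z)+.016*xt; q=proj(W,np.c_[j[0]+.016*np.cos(t),j[1]+.016*np.sin(t),0*t+z]); q=(q-[190,140])*3; print(q.min(0),q.max(0))
E
```

```text
rim [ 0.50764427 -0.16080458  0.107     ]
0.112 [ 0.50783577 -0.16054272  0.112     ] cup-jar x,z tool mm 0.3242496795690433 0.010307735434863175
0.115 [ 0.50858439 -0.15955028  0.115     ] cup-jar x,z tool mm 1.567196780658534 0.03140201864704274
0.118 [ 0.509333   -0.15855784  0.118     ] cup-jar x,z tool mm 2.8101438817480244 0.05249630185922225
[138.21227698 197.39161837] [373.70551862 411.02967181]
[156.13831451 214.84638951] [355.79892271 395.92976779]
[142.45031001 209.10141268] [377.0173878  421.03695757]
[160.30770526 226.41873644] [359.18272527 406.05841426]
[176.27261711 252.0010363 ] [343.41814241 402.3718924 ]
[174.87759974 252.00105402] [344.80437742 404.8014287 ]
[173.43540342 252.00107236] [346.23748431 407.31064767]
```

Request:
apply_moves --commands '[{"jaw":25,"translation":[1.2,0,0],"rotation":[0,0,0]},{"jaw":25,"translation":[1.2,8,0],"rotation":[0,0,0]},{"jaw":25,"translation":[1.2,16,0],"rotation":[0,0,0]},{"jaw":25,"translation":[1.2,22,0],"rotation":[0,0,0]},{"jaw":25,"translation":[1.2,22,0],"rotation":[0,0,0]}]'

```text
time_s: 10.18
tool_pos: [0.5097, -0.1572, 0.1225]
orientation: [-0.311, 0.636, -0.635, 0.31]
ft_force: [-0.6, -0.7, -1.0]
gripper_width: 0.0318
```

No contact. Continue in small steps until the floor.

Request:
apply_moves --commands '[{"jaw":25,"translation":[0,2,0],"rotation":[0,0,0]},{"jaw":25,"translation":[0,4,0],"rotation":[0,0,0]},{"jaw":25,"translation":[0,6,0],"rotation":[0,0,0]},{"jaw":25,"translation":[0,6,0],"rotation":[0,0,0]}]'

```text
time_s: 10.68
tool_pos: [0.5102, -0.1573, 0.1172]
orientation: [-0.31, 0.636, -0.635, 0.31]
ft_force: [0.8, 0.2, -1.3]
gripper_width: 0.0314
```

```bash
python3 - <<'E'
from h import *
W=viewer.get_calibration("wrist"); im=viewer.snapshot("wrist"); cv2.imwrite("pics/w7.png",im[:,:,::-1])
cv2.imwrite("pics/s7.png",viewer.snapshot("scene")[:,:,::-1])
s=observe(); print(s["time_s"],s["tool_pos"],jawyaw(),s["ft_force"],s["moment"],s["gripper_width"])
crop("pics/s7.png","pics/s7a.png",150,160,270,280,5)
crop("pics/w7.png","pics/w7a.png",190,140,350,380,3)
E
```

```text
10.775 [ 0.51027706 -0.15732715  0.11735773] -37.98073125308634 [-0.19967583 -0.16183573 -1.51599739] [ 0.03244346 -0.04739876 -0.02775799] 0.03131995298903608
```

View pics/w7a.png

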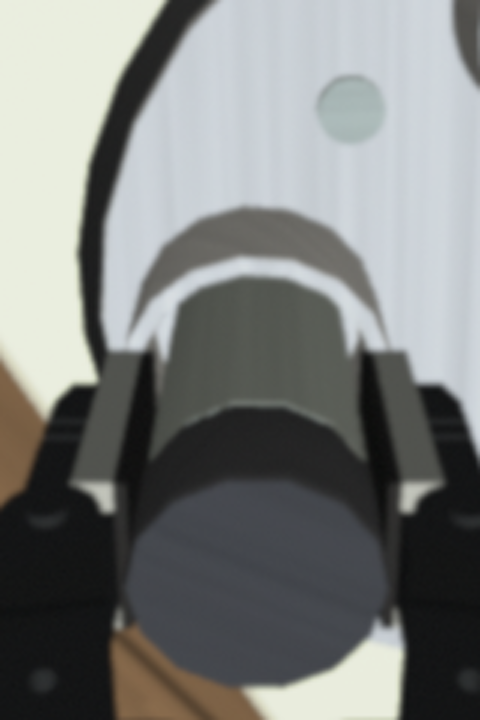

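View pics/s7a.png

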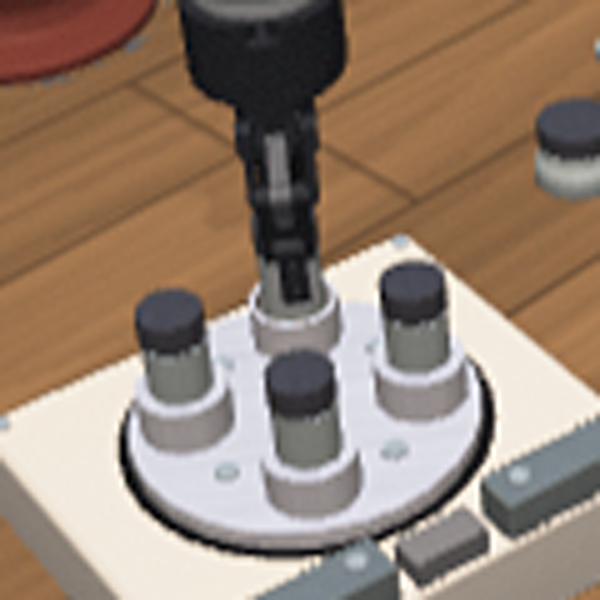

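Request:
apply_moves --commands '[{"jaw":25,"translation":[0,1,0],"rotation":[0,0,0]},{"jaw":25,"translation":[0,2,0],"rotation":[0,0,0]},{"jaw":25,"translation":[0,3,0],"rotation":[0,0,0]},{"jaw":25,"translation":[0,3,0],"rotation":[0,0,0]}]'

```text
time_s: 11.28
tool_pos: [0.5102, -0.1573, 0.1142]
orientation: [-0.31, 0.636, -0.635, 0.31]
ft_force: [0.0, -0.2, -1.9]
gripper_width: 0.0316
```

Request:
apply_moves --commands '[{"jaw":25,"translation":[0,1,0],"rotation":[0,0,0]},{"jaw":25,"translation":[0,1.5,0],"rotation":[0,0,0]},{"jaw":25,"translation":[0,1.5,0],"rotation":[0,0,0]}]'

```text
time_s: 11.65
tool_pos: [0.5104, -0.1573, 0.1138]
orientation: [0.31, -0.635, 0.636, -0.31]
ft_force: [-1.7, 0.2, 6.1]
gripper_width: 0.0316
```

Request:
apply_moves --commands '[{"jaw":36,"translation":[0,0,0],"rotation":[0,0,0]},{"jaw":52,"translation":[0,0,0],"rotation":[0,0,0]},{"jaw":52,"translation":[0,0,0],"rotation":[0,0,0]},{"jaw":52,"translation":[0,0,0],"rotation":[0,0,0]},{"jaw":52,"translation":[0,-20,0],"rotation":[0,0,0]},{"jaw":52,"translation":[0,-60,0],"rotation":[0,0,0]},{"jaw":70,"translation":[0,-110,0],"rotation":[0,0,0]},{"jaw":80,"translation":[0,-146,0],"rotation":[0,0,0]},{"jaw":80,"translation":[0,-146,0],"rotation":[0,0,0]}]'

```text
time_s: 12.78
tool_pos: [0.5121, -0.1577, 0.262]
orientation: [0.308, -0.634, 0.637, -0.312]
ft_force: [0.6, -0.1, -0.6]
gripper_width: 0.0801
```

```bash
python3 - <<'E'
from h import *
W=viewer.get_calibration("wrist"); im=viewer.snapshot("wrist"); cv2.imwrite("pics/w8.png",im[:,:,::-1])
cv2.imwrite("pics/s8.png",viewer.snapshot("scene")[:,:,::-1])
cv2.imwrite("pics/d8.png",viewer.snapshot("side")[:,:,::-1])
s=observe(); print(s["time_s"],s["tool_pos"],jawyaw(),s["ft_force"],s["moment"],s["gripper_width"])
crop("pics/s8.png","pics/s8a.png",150,160,270,280,5)
crop("pics/d8.png","pics/d8a.png",220,235,320,345,5)
crop("pics/s8.png","pics/s8b.png",290,130,360,220,6)
plan([(.583,.22,.25,15)])
E
```

```text
12.925 [ 0.50937355 -0.15723653  0.25774859] -37.9856575045871 [ 0.16444889  0.60568015 -0.10680479] [-0.01816249  0.01268921  0.03565973] 0.07990993951000633
target 0.583 0.22 0.25 15 T [-342.6    7.8 -174.1] Rot [  0.03 -10.6   -0.  ] alt [ 0.   25.4   0.03]
```

View pics/w8.png

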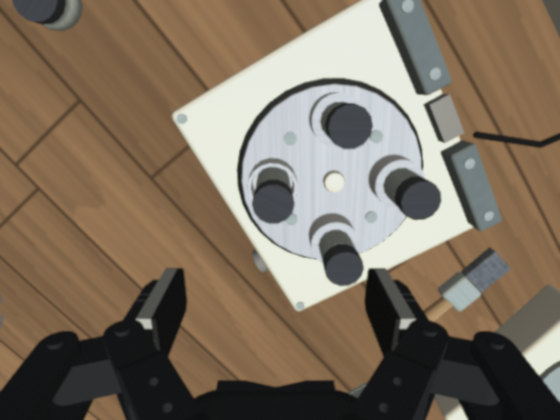

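View pics/s8a.png

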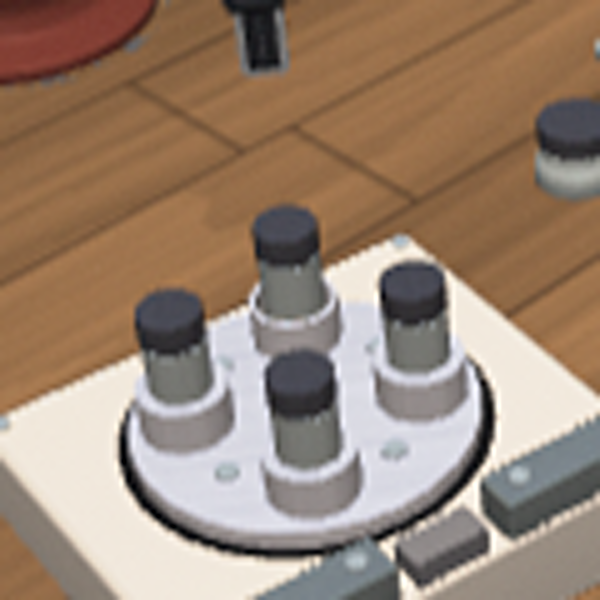

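View pics/d8a.png

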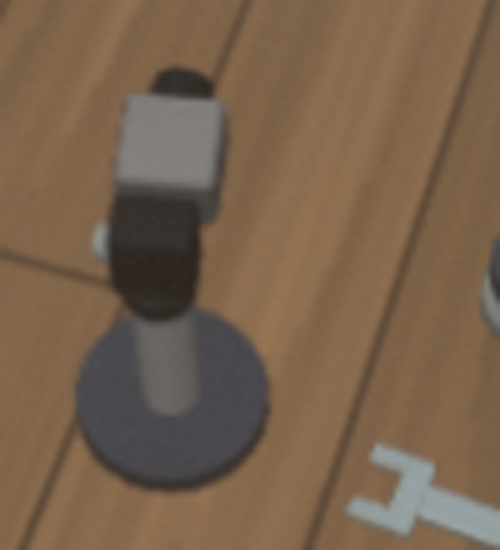

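View pics/s8b.png

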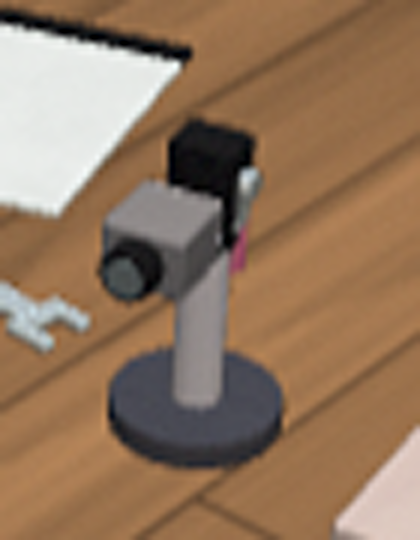

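Request:
apply_moves --commands '[{"jaw":85,"translation":[-170,0,-88],"rotation":[0,-5.3,0]},{"jaw":85,"translation":[-170,0,-88],"rotation":[0,-5.3,0]},{"jaw":85,"translation":[-342,5,-174],"rotation":[0,-10.6,0]},{"jaw":85,"translation":[-342,5,-174],"rotation":[0,-10.6,0]},{"jaw":85,"translation":[-342,5,-174],"rotation":[0,-10.6,0]},{"jaw":85,"translation":[-342,5,-174],"rotation":[0,-10.6,0]},{"jaw":85,"translation":[-342,5,-174],"rotation":[0,-10.6,0]},{"jaw":85,"translation":[-342,5,-174],"rotation":[0,-10.6,0]},{"jaw":85,"translation":[-342,5,-174],"rotation":[0,-10.6,0]},{"jaw":85,"translation":[-342,5,-174],"rotation":[0,-10.6,0]}]'

```text
time_s: 14.18
tool_pos: [0.584, 0.217, 0.2538]
orientation: [0.561, -0.431, 0.432, -0.56]
ft_force: [0.8, 0.1, -0.5]
gripper_width: 0.0851
```

```bash
python3 - <<'E'
from h import *
W=viewer.get_calibration("wrist"); im=viewer.snapshot("wrist"); cv2.imwrite("pics/w9.png",im[:,:,::-1])
s=observe(); print(s["time_s"],s["tool_pos"],jawyaw(),s["ft_force"],s["gripper_width"])
print(s["joints"])
crop("pics/w9.png","pics/w9a.png",190,140,370,340,4)
print((proj(W,[[.583,.22,.169],[.583,.22,.147]])-[190,140])*4)
E
```

```text
14.225 [0.58392109 0.21742125 0.25392476] 14.86007500648122 [-0.51265664 -0.38087855  0.00130262] 0.08522921191882799
[-0.10510431  0.59329231 -0.49519632  1.46486607  0.29516237  1.1579907
 -0.388207  ]
[[346.39885824 268.60804735]
 [346.08280794 229.50183871]]
```

View pics/w9.png

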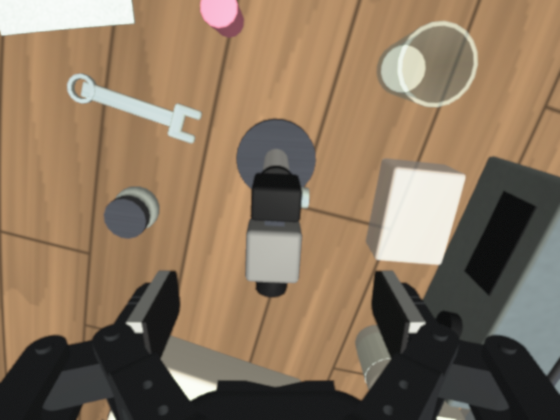

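View pics/w9a.png

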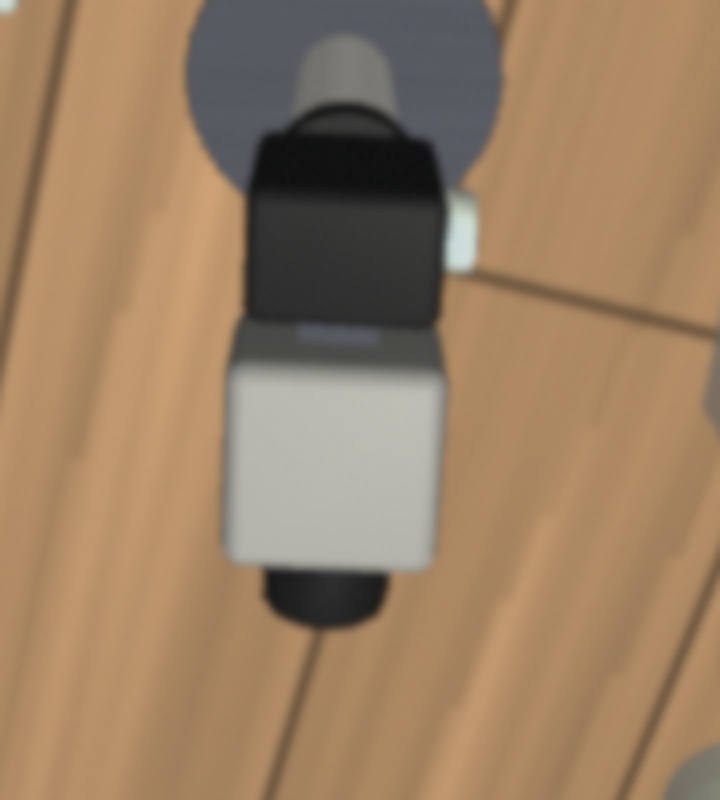

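```bash
python3 - <<'E'
from h import *
W=viewer.get_calibration("wrist")
g=lambda x,y:np.array((x/4+190,y/4+140))
h=onz(W,g(344,258),.169); print("head",h)
cs=[onz(W,g(*q),.169) for q in [(250,192),(443,202),(436,326),(248,318)]]
print(np.round(cs,4), "mean",np.mean(cs,0)); a=cs[1]-cs[0];b=cs[2]-cs[3];print(np.degrees(np.arctan2(a[1],a[0])),np.degrees(np.arctan2(b[1],b[0])),np.linalg.norm(a),np.linalg.norm(b),np.linalg.norm(cs[3]-cs[0]),np.linalg.norm(cs[2]-cs[1]))
cc=[onz(W,g(*q),.154) for q in [(234,372),(444,380),(432,570),(227,562)]]
c=np.mean(cc,0); a=cc[1]-cc[0]; b=cc[2]-cc[3]
print("cam",c,np.degrees(np.arctan2(a[1],a[0])),np.degrees(np.arctan2(b[1],b[0])),np.linalg.norm(a))
d=h-c; print("y axis yaw-90",np.degrees(np.arctan2(d[1],d[0]))-90,np.linalg.norm(d[:2]))
print("foot",onz(W,g(344,75),.018),"btn",onz(W,g(462,232),.147))
E
```

```text
head [0.58207616 0.22218622 0.169     ]
[[0.5633 0.2297 0.169 ]
 [0.596  0.2365 0.169 ]
 [0.6013 0.214  0.169 ]
 [0.5685 0.2068 0.169 ]] mean [0.58225045 0.22175238 0.169     ]
11.80873883936864 12.280913678803525 0.03342321756458367 0.03358308496513997 0.02343645485384853 0.023163016564255956
cam [0.59325746 0.17283753 0.154     ] 12.523546265559897 12.3431070541069 0.040545573034118744
y axis yaw-90 12.766380081198221 0.05059954978408789
foot [0.58202216 0.22322978 0.018     ] btn [0.60454972 0.22561597 0.147     ]
```

```bash
python3 - <<'E'
from h import *
plan([(.582,.222,.126,12.5)])
E
```

```text
target 0.582 0.222 0.126 12.5 T [ -5.  127.9  -0.7] Rot [0.   0.47 0.01] alt [ 2.000e-02 -3.553e+01 -0.000e+00]
```

Request:
apply_moves --commands '[{"jaw":85,"translation":[-5,30,-0.7],"rotation":[0,0.47,0]},{"jaw":85,"translation":[-5,75,-0.7],"rotation":[0,0.47,0]},{"jaw":85,"translation":[-5,110,-0.7],"rotation":[0,0.47,0]},{"jaw":85,"translation":[-5,127,-0.7],"rotation":[0,0.47,0]},{"jaw":85,"translation":[-5,127,-0.7],"rotation":[0,0.47,0]}]'

```text
time_s: 14.85
tool_pos: [0.5814, 0.2233, 0.1263]
orientation: [0.552, -0.442, 0.442, -0.551]
ft_force: [0.2, 0.7, 1.1]
gripper_width: 0.0848
```

```bash
python3 - <<'E'
from h import *
W=viewer.get_calibration("wrist"); im=viewer.snapshot("wrist"); cv2.imwrite("pics/w10.png",im[:,:,::-1])
cv2.imwrite("pics/d10.png",viewer.snapshot("side")[:,:,::-1])
s=observe(); print(s["time_s"],s["tool_pos"],jawyaw(),s["ft_force"],s["gripper_width"])
p=np.array(s["tool_pos"]); print(proj(W,[p*[1,1,0]+[0,0,.169],p*[1,1,0]+[0,0,.147]]))
crop("pics/d10.png","pics/d10a.png",200,200,310,340,5)
E
```

```text
14.95 [0.58261735 0.22441855 0.1283193 ] 12.644934401186903 [-0.3508718  -0.3412627  -0.15281523] 0.08491595288168324
[[281.92918195 333.35023467]
 [281.09877778 297.73242758]]
```

View pics/w10.png

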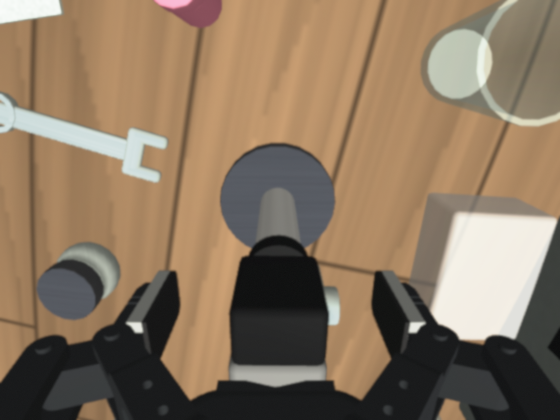

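View pics/d10a.png

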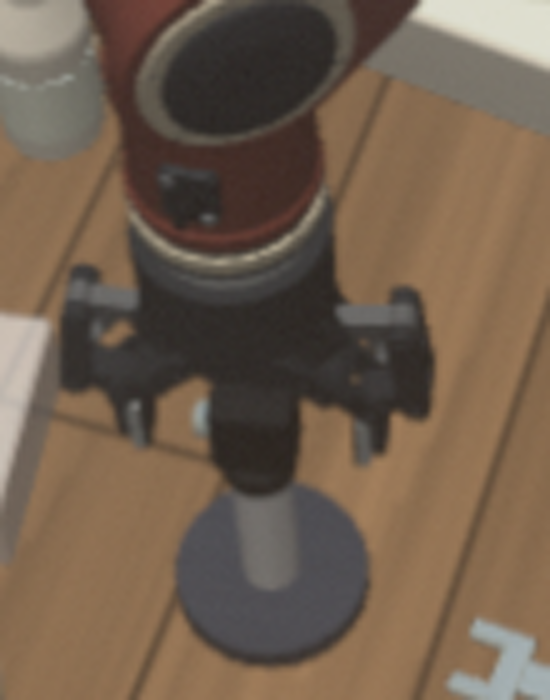

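Request:
apply_moves --commands '[{"jaw":60,"translation":[0,0,1],"rotation":[0,0,0]},{"jaw":46,"translation":[0,0,1],"rotation":[0,0,0]},{"jaw":28,"translation":[0,0,1],"rotation":[0,0,0]},{"jaw":28,"translation":[0,0,1],"rotation":[0,0,0]},{"jaw":28,"translation":[0,0,1],"rotation":[0,0,0]},{"jaw":28,"translation":[0,0,1],"rotation":[0,0,0]},{"jaw":28,"translation":[0,0,1],"rotation":[0,0,0]}]'

```text
time_s: 15.82
tool_pos: [0.5838, 0.2247, 0.1285]
orientation: [-0.551, 0.442, -0.443, 0.553]
ft_force: [1.6, 0.9, 5.5]
gripper_width: 0.0351
```

```bash
python3 - <<'E'
from h import *
W=viewer.get_calibration("wrist"); im=viewer.snapshot("wrist"); cv2.imwrite("pics/w11.png",im[:,:,::-1])
cv2.imwrite("pics/d11.png",viewer.snapshot("side")[:,:,::-1])
s=observe(); print(s["time_s"],s["tool_pos"],jawyaw(),s["ft_force"],s["moment"],s["gripper_width"])
crop("pics/d11.png","pics/d11a.png",200,200,310,340,5)
E
```

```text
15.925 [0.58379832 0.22469852 0.12851967] 12.597108899112518 [2.84376168 1.03030883 5.65661058] [-0.1178655   0.43554334 -0.13237245] 0.03526098842732114
```

View pics/w11.png

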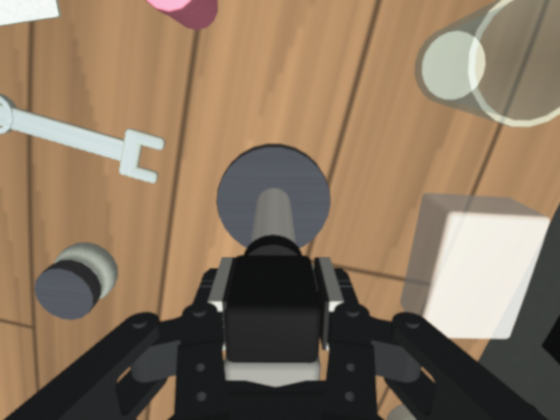

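View pics/d11a.png

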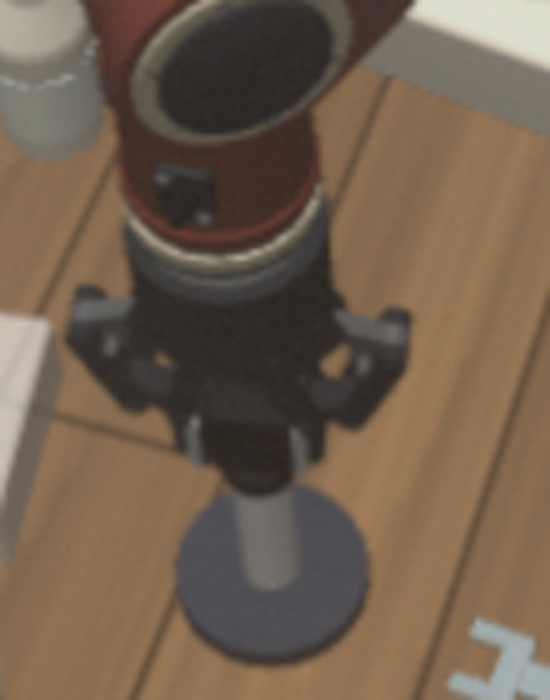

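Request:
apply_moves --commands '[{"jaw":28,"translation":[0,-3,0],"rotation":[0,0,0]},{"jaw":28,"translation":[0,-8,0],"rotation":[0,0,0]},{"jaw":28,"translation":[0,-14,0],"rotation":[0,0,0]},{"jaw":28,"translation":[0,-20,0],"rotation":[0,0,0]}]'

```text
time_s: 16.42
tool_pos: [0.5835, 0.2244, 0.1431]
orientation: [-0.551, 0.442, -0.442, 0.552]
ft_force: [6.7, 3.2, -14.1]
gripper_width: 0.0356
```

```bash
python3 - <<'E'
from h import *
W=viewer.get_calibration("wrist"); im=viewer.snapshot("wrist"); cv2.imwrite("pics/w12.png",im[:,:,::-1])
cv2.imwrite("pics/d12.png",viewer.snapshot("side")[:,:,::-1])
s=observe(); print(s["time_s"],s["tool_pos"],jawyaw(),s["ft_force"],s["moment"],s["gripper_width"])
a=cv2.imread("pics/d11.png")[200:340,200:310];b=cv2.imread("pics/d12.png")[200:340,200:310]
cv2.imwrite("pics/d12a.png",cv2.resize(np.hstack([a,b]),None,fx=3.6,fy=3.6,interpolation=cv2.INTER_CUBIC))
E
```

```text
16.525 [0.58289577 0.22442857 0.14542593] 12.64642303399012 [ 1.32148166  0.21675156 -3.06526844] [ 0.38280115 -0.82359355 -0.2582918 ] 0.03543985297077611
```

View pics/w12.png

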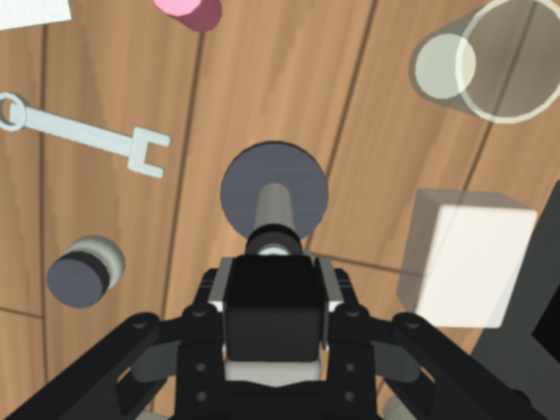

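View pics/d12a.png

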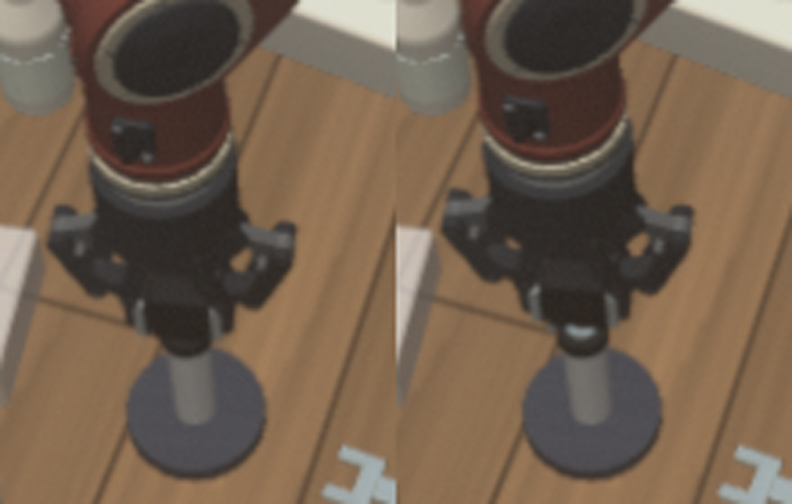

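Request:
apply_moves --commands '[{"jaw":28,"translation":[0,-6,0],"rotation":[0,0,0]},{"jaw":28,"translation":[0,-12,0],"rotation":[0,0,0]},{"jaw":28,"translation":[0,-18,0],"rotation":[0,0,0]},{"jaw":28,"translation":[0,-24,0],"rotation":[0,0,0]},{"jaw":28,"translation":[0,-30,0],"rotation":[0,0,0]},{"jaw":28,"translation":[0,-36,0],"rotation":[0,0,0]},{"jaw":28,"translation":[0,-42,0],"rotation":[0,0,0]},{"jaw":28,"translation":[0,-48,0],"rotation":[0,0,0]},{"jaw":28,"translation":[0,-54,0],"rotation":[0,0,0]},{"jaw":28,"translation":[0,-60,0],"rotation":[0,0,0]},{"jaw":28,"translation":[0,-66,0],"rotation":[0,0,0]},{"jaw":28,"translation":[0,-72,0],"rotation":[0,0,0]},{"jaw":28,"translation":[0,-78,0],"rotation":[0,0,0]},{"jaw":28,"translation":[0,-84,0],"rotation":[0,0,0]},{"jaw":28,"translation":[0,-90,0],"rotation":[0,0,0]},{"jaw":28,"translation":[0,-96,0],"rotation":[0,0,0]},{"jaw":28,"translation":[0,-100,0],"rotation":[0,0,0]},{"jaw":28,"translation":[0,-100,0],"rotation":[0,0,0]}]'

```text
time_s: 18.77
tool_pos: [0.5827, 0.2243, 0.2477]
orientation: [-0.552, 0.442, -0.442, 0.552]
ft_force: [2.9, 1.5, -1.5]
gripper_width: 0.0353
```

```bash
python3 - <<'E'
from h import *
W=viewer.get_calibration("wrist"); im=viewer.snapshot("wrist"); cv2.imwrite("pics/w13.png",im[:,:,::-1])
cv2.imwrite("pics/d13.png",viewer.snapshot("side")[:,:,::-1])
s=observe(); print(s["time_s"],s["tool_pos"],jawyaw(),s["ft_force"],s["moment"],s["gripper_width"])
crop("pics/d13.png","pics/d13a.png",200,160,310,340,4)
E
```

```text
18.875 [0.58270916 0.22432938 0.2474617 ] 12.665912288239987 [ 2.06290027  2.34368726 -2.18636107] [ 0.845679   -1.32486783 -0.23096545] 0.035385987067190754
```

View pics/w13.png

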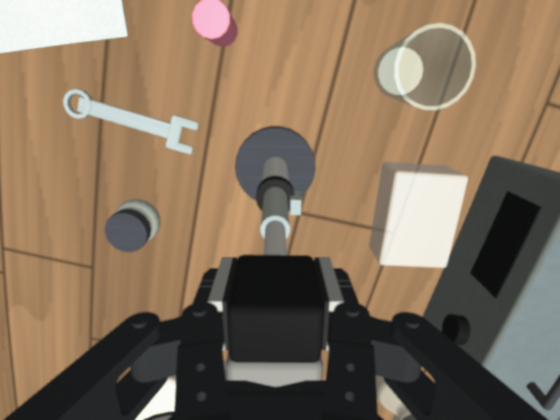

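View pics/d13a.png

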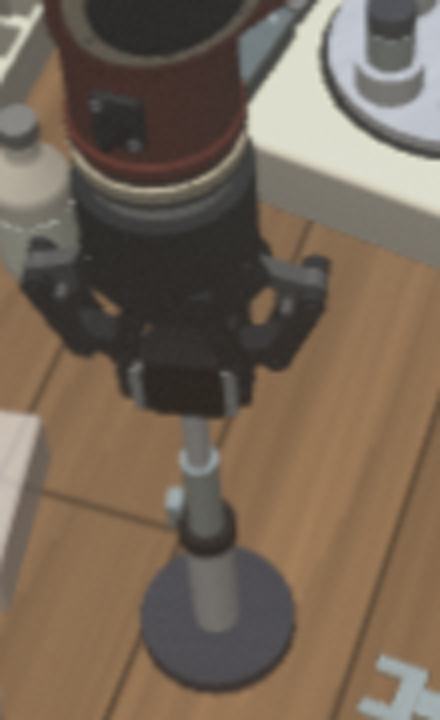

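Request:
apply_moves --commands '[{"jaw":28,"translation":[0,-3,0],"rotation":[0,0,0]},{"jaw":28,"translation":[0,-6,0],"rotation":[0,0,0]},{"jaw":28,"translation":[0,-9,0],"rotation":[0,0,0]},{"jaw":28,"translation":[0,-9,0],"rotation":[0,0,0]}]'

```text
time_s: 19.38
tool_pos: [0.5827, 0.2243, 0.2563]
orientation: [-0.552, 0.442, -0.442, 0.552]
ft_force: [3.2, 1.8, -3.3]
gripper_width: 0.0355
```

Request:
apply_moves --commands '[{"jaw":28,"translation":[0,-1.5,0],"rotation":[0,0,0]},{"jaw":28,"translation":[0,-2,0],"rotation":[0,0,0]},{"jaw":28,"translation":[0,-2,0],"rotation":[0,0,0]}]'

```text
time_s: 19.75
tool_pos: [0.5827, 0.2242, 0.2579]
orientation: [-0.552, 0.442, -0.442, 0.552]
ft_force: [3.8, 2.4, -5.0]
gripper_width: 0.0353
```

Request:
apply_moves --commands '[{"jaw":28,"translation":[0,-1.5,0],"rotation":[0,0,0]},{"jaw":28,"translation":[0,-2,0],"rotation":[0,0,0]},{"jaw":28,"translation":[0,-2,0],"rotation":[0,0,0]}]'

```text
time_s: 20.12
tool_pos: [0.5826, 0.2242, 0.2586]
orientation: [0.552, -0.442, 0.442, -0.552]
ft_force: [4.7, 4.1, -9.3]
gripper_width: 0.0352
```

Request:
apply_moves --commands '[{"jaw":28,"translation":[0,-1,0],"rotation":[0,0,0]},{"jaw":28,"translation":[0,-1,0],"rotation":[0,0,0]},{"jaw":28,"translation":[0,-1,0],"rotation":[0,0,0]},{"jaw":28,"translation":[0,-1,0],"rotation":[0,0,0]}]'

```text
time_s: 20.62
tool_pos: [0.5826, 0.2241, 0.2587]
orientation: [0.552, -0.442, 0.441, -0.552]
ft_force: [4.9, 3.8, -13.0]
gripper_width: 0.0356
```

```bash
python3 - <<'E'
from h import *
for c in ("wrist","side","scene"): cv2.imwrite(f"pics/{c}14.png",viewer.snapshot(c)[:,:,::-1])
s=observe(); print(s["time_s"],s["tool_pos"],jawyaw(),s["ft_force"],s["moment"],s["gripper_width"])
crop("pics/side14.png","pics/d14a.png",200,150,310,340,4)
crop("pics/scene14.png","pics/s14a.png",140,90,390,270,3)
E
```

```text
20.775 [0.58265512 0.22415492 0.25870222] 12.68381990763836 [  5.45106004   4.39794199 -13.08861072] [ 1.44550671 -2.47455655 -0.22764822] 0.03552176021114762
```

View pics/wrist14.png

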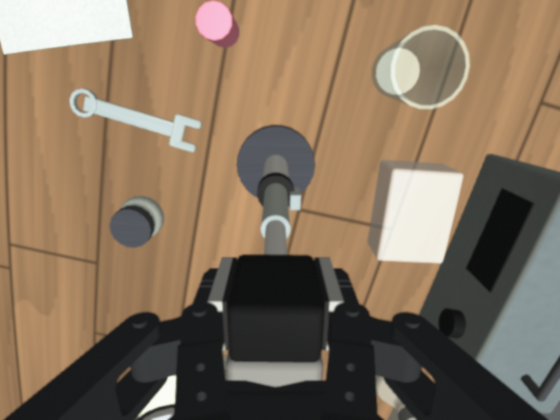

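View pics/d14a.png

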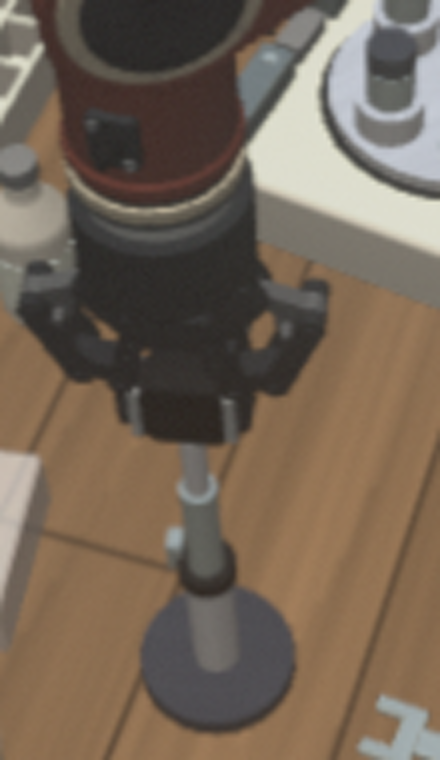

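View pics/s14a.png

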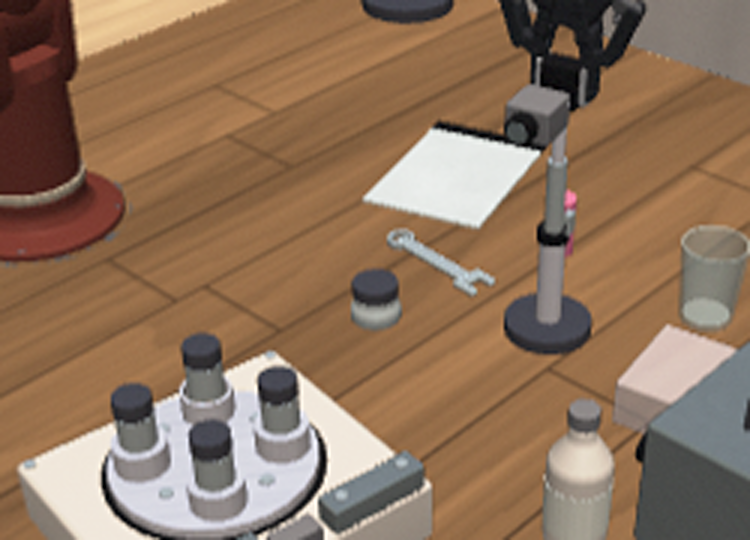

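```bash
python3 - <<'E'
from bench import finish_job
print(finish_job())
E
```

```text
the job is handed in; nothing more can be done
None
```

The job is done and handed in at about 20.8 s. `finish_job` gave no verdict.

- **Jar:** I lifted the loose steel jar and lowered it into the empty rotor cup until it touched the cup floor, at about 6 N. I then opened the fingers and backed off. The pictures afterwards show it upright and level with its three neighbours.
- **Mast:** I pinched the head along its x axis. The opening read 35–35.6 mm, so the button is squeezed flush. I pulled the head straight up by 130.2 mm of measured travel. There the height stopped at z = 0.2587 m while the pull force rose to about 13 N, which is the second stop. The arm still holds the head there with the button squeezed, and the pictures show both tubes out and no slip in the grip.
- **Other things on the bench:** The pink look-alike, pot, spanner, beaker, box and flask look unmoved in the last pictures; the brush I did not check at the end.

**Readings that disagreed:** In the wrist pictures the cap and mast head came out 4–8% smaller than their stated sizes, and camera positions differed by a few millimetres (about 10 mm for the jar). I therefore lined up the jar with the cup inside a single picture and used the force reading to tell when it touched. A sideways force of about 7 N remained on the mast at the end.

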